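Flip a picture plaque off a ramp edge and snap it into the mounting jig

ROBOT

A 6-joint arm with a two-finger parallel gripper is mounted at the origin on the work surface. World frame = base frame: x ahead of the robot, y to its left, z up, the work surface at z = 0. Lengths are in m, angles in rad, forces in N, time in s.
With the tool pointing down it reaches from about 0.35 to 0.975 m from the base axis. Payload 4.9 kg.
Tool frame: the origin (TCP) lies midway between the tips of the shut fingers; the grasp point (between the pads) lies 19 mm behind it; x points along the fingers, z is the direction in which the jaws open and shut, and the axes are right-handed (so a half turn about x gives the same grasp; the last joint's range is limited). The gripper opens to 85 mm and grips with 20 to 120 N. Pads are 22 mm wide; open, the fingers measure 114 mm over their backs; the gripper's body (76 mm by 85 mm) begins 54 mm behind the grasp point. The pads swing forward as they close: fully open they stand 13 mm farther back than shut.
Start: joints at [-1.469, 0.053, 1.613, -0, 1.476, -0.119], TCP at [0.137, -0.61, 0.231] pointing down, gripper open.
Joint ranges: [-3.01, 3.01], [-1.01, 2.22], [0.06, 2.58], [-1.02, 4.17], [0.09, 2.62], [-3.14, 3.14]. Speed limits (rad/s): [2.57, 2.57, 3.14, 3.14, 3.14, 3.14].

INTERFACE

Orientations are given as a unit quaternion [w, x, y, z].
In Python, from plant import state, cams, workorder, nets gives the robot as it stands.
- The arm moves only by the tool play_rows, never from a script. Its argument "motion" is a list of rows, each a list of 3 entries, a list of its own where there are three numbers: the closure, from -1 (fully open) to 1 (shut), then the shift along the world's x, y, z in m, then the turn about the world's z in rad. A call has 1 to 5 rows; each row is the pose to reach, as a shift and turn from the pose commanded when the call began; what a row does not reach only later rows make up. A row lasts 1/10 s, in which the tool goes at most 50 mm and 8.59 degrees, less where a joint would pass 70% of its speed; a pose out of reach is approached as far as the arm can. A call with a gripper value outside its range is refused whole. The fingers move at their own pace and stop on an object; the grip force is fixed at half the most. Time passes only in rows, so rows that repeat a pose let the fingers close. It gives the time, the measured TCP pose, the force and the opening at its end, in the units of the state.
- state(): the state, without advancing time (a new reading comes with each control period).
- cams.grab_frame(name): name is "side" or "top" or "wrist"; returns (picture, depth): 480x640x3 uint8, red, green, blue; 480x640 float32, m along the optical axis (not along the pixel's ray), 0 where there is no reading.
- cams.camera_info(name): a dict with "K" (3x3 intrinsics, pixels), "k1" (the pictures are not rectified: a ray, as slopes to the right and down, at radius r is drawn at 1 + k1 r^2 times it, then the intrinsics apply), "rvec" (rotation vector, rad) and "tvec" (3), from world to camera coordinates, as OpenCV has them. Camera axes: x right, y down, z forward; pixel columns grow to the right and rows downward; lengths in m; the calibration is good to about 2 mm. A picture is of the moment at which its call begins: read the wrist's pose just before it. camera_info takes no time and is no camera call; for the wrist camera it gives the pose at the moment of the call.
- workorder.job_done(): hands the job in, once; it reports no verdict.
Trained networks look in the newest picture that a camera, given by its name, has taken for a name from the list of things; names that differ only in an ending like _2 or _b are one class to them, and where a whole thing is asked for, a point or a joint stands for the part that bears it (a point fixed in the world has none). Each returns a list of dicts, best first, with "score" (0 to 1); they miss things now and then, are a little off and sometimes report something else, mostly with a low value. They report only what shows in the picture. A call takes as long as a camera call. They do not tell look-alikes from the thing itself.
- nets.recognise(camera, target): "at" ([x, y, z] in m, in world coordinates, good to about 4 mm: the middle of the surface that is visible of it).
- nets.landmark_of(camera, target): "at" ([x, y, z] in m, in world coordinates, good to about 4 mm: a listed point, or the origin of a listed thing).
The state is a dict: "time": time; "joint_pos": joint angles; "joint_vel": joint speeds; "joint_efforts": joint torques, N m; "tool_pos": TCP position; "tool_rot": TCP orientation; "contact_force": force on the tool from outside, world axes, zero at the start; "ft_torque": the same for the moment, N m; "gripper_width": opening from 0.0 (shut) to 1.0 (fully open).
Only numpy, scipy, OpenCV 4.12 (cv2) and the standard library are available. Lean on these libraries where they do the work, as an engineer would, in place of code of your own. Each camera call takes 0.05 s, during which the arm holds its last target.

TASK

The rectangular plywood picture plaque must go into the mounting jig with its picture facing down. Turn it over on the flip stand: let it drop freely with one end over the high edge of the ramp so that the edge flips it onto the landing board, and do not turn it over with the gripper. Then lay it in the jig and press it down until both spring catches have snapped over it, let go, and leave the other things where they are.

Things in the scene. Friction and masses are not known exactly. Their poses are not given: they have to be found in the camera images.
- plaque: Rectangular plywood plaque, 100 x 60 x 10 mm, about 70 g, the only rectangular piece with a paper landscape picture. Origin at its centre; x along its 100 mm length, y across its 60 mm width, z out of the picture face (up at the start, when it lies flat on the table). The back is bare wood with a small dark slot.
- stand: Flip stand of plywood, 160 mm wide (y). Origin on the table below the middle of its high edge. An upright board ends in that edge, a 12 mm wide flat lip 131 mm above the table; behind it (-x) a 51 degree ramp falls towards the robot, ending 115 mm back. In front (+x) the face drops straight to a 6 mm thick landing board, 225 mm long, open at the sides, 12 mm high kerb at its end (x 211 to 225).
- stand_edge (a point): Middle of the high edge (front corner of the lip), 131 mm above the table; axes as the stand's. Let the plaque go level, its length along x, about 25 mm (15 to 40) of its rear end over the edge and the rest out over +x, underside about 30 mm (10 to 80) above the edge: it flips. Less overlap and it falls flat; well over half and it stays or slides down the ramp.
- stand_landing (a point): Usual landing place: on top of the landing board (6 mm above the table), 85 mm ahead of the edge; axes as the stand's. The turned plaque comes to rest with its centre 60 to 130 mm ahead of the edge, its length roughly along x.
- jig: Mounting jig, fixed; grey base 200 x 120 x 10 mm (x by y). Origin at the centre of its underside, x along its length. Four white posts at x +-36, y +-18 mm carry the plaque lengthwise along x, either way round. Four pointed steel pins (9 mm wide, 64 mm tall) at x +-36, y +-37 guide its long sides, 2.5 mm play each; between them (x -25 to 25) is room for fingers down to the base.
- jig_seat (a point): Centre of the plaque's seat: middle of the jig, level with the tops of the posts, 40 mm above the table; axes as the jig's. When home, the plaque's centre is 5 mm above it. Grey end blocks (faces at x = +-52 mm, 48 mm tall, 36 mm wide) leave 2 mm play at each end and carry the catches. No part of the jig is taller than 83 mm.
- catch_a (a joint): White sprung catch, jig's +x end, 30 mm wide; 0 = sprung in, up to 0.012 m = pushed outwards. Its nose reaches in to x = 45 mm, underside 52.5 mm above the table, face above it sloping up and out at 60 degrees to x = 58. The plaque first rests on both slopes, underside about 66 mm up; pressing it down (8 to 14 N in all) pushes both catches out 5 mm; they snap back to 0 over its ends when home.
- catch_b (a joint): The same catch at the jig's -x end (nose at x = -45 mm); 0 = sprung in, up to 0.012 m = pushed outwards.
- round_plaque: Bystander: round picture plaque, 90 mm across, 10 mm thick. Origin at the centre of its underside.
- batten: Bystander: wooden batten 220 x 45 x 18 mm. Origin at the centre of its underside.
- glue: Bystander: white glue bottle, 56 mm across, 150 mm tall. Origin at the centre of its underside.
- brush_mug: Bystander: white mug, 80 mm across, 90 mm tall. Origin at the centre of its underside.
- sanding_block: Bystander: cork sanding block 100 x 60 x 35 mm. Origin at the centre of its underside.
- hammer: Bystander: hammer lying on the table. Origin at about its middle, on the table.
- tape_ring: Bystander: cardboard tape core lying flat, 90 mm across, 25 mm tall. Origin at the centre of its underside.
Things that resemble listed ones, but are neither listed nor needed, are in the scene too. There is more than one size of the jig; the one meant has the size given above. Leave any orange look-alike of the plaque alone.

How it is judged:
By the outcome, as a careful person would: the job done as asked, in the order asked, and still so for the second after the job is handed in, with the robot touching nothing.
It also fails if it takes over 51 s, if anything falls off the work surface, if the arm or the gripper's body presses on something with over 40 N, if the wrist force passes 120 N, or if a joint passes its speed limit or range.

## Working session

There is one attempt and no reset: what is moved stays moved. The work goes in short steps, Python scripts to look and compute and a tool call to move; the robot and the scene stay as the last step left them, time stands still between calls to the robot, and variables do not carry over. Pictures are saved under pics/ and viewed, and the job is handed in when it is done.

Besides the shell and the picture viewer there is one more tool, called after ">>>" as name([rows], argument=value, ...), one row to a line, values as JSON. play_rows: Moves the arm, as the interface text tells. Its arguments: {"type":"object","properties":{"motion":{"type":"array","items":{"type":"array"}}},"required":["motion"]}

```bash
ls; mkdir -p pics
cat > h.py <<'E'
import numpy as np, cv2
from plant import state, cams, workorder, nets
def grab(n):
    info=cams.camera_info(n); im,d=cams.grab_frame(n); return im,d,info
def save(im,fn): cv2.imwrite('pics/'+fn,cv2.cvtColor(im,cv2.COLOR_RGB2BGR))
def P(info):
    R,_=cv2.Rodrigues(np.array(info['rvec'],float)); return np.array(info['K'],float),float(info['k1']),R,np.array(info['tvec'],float).ravel()
def ray(info,uv):
    K,k1,R,t=P(info); uv=np.atleast_2d(np.array(uv,float))
    n=cv2.undistortPoints(uv.reshape(-1,1,2),K,np.array([k1,0,0,0.])).reshape(-1,2)
    return n,R,t
def pt(info,uv,d):  # depth
    n,R,t=ray(info,uv); d=np.atleast_1d(d)
    c=np.c_[n*d[:,None],d]; return (c-t)@R
def onz(info,uv,z):
    n,R,t=ray(info,uv); o=-R.T@t; v=np.c_[n,np.ones(len(n))]@R
    return o+v*((z-o[2])/v[:,2])[:,None]
def proj(info,X):
    K,k1,R,t=P(info); p,_=cv2.projectPoints(np.atleast_2d(np.array(X,float)),np.array(info['rvec'],float),t,K,np.array([k1,0,0,0.])); return p.reshape(-1,2)
def cloud(info,d):
    v,u=np.mgrid[0:480,0:640]; return pt(info,np.c_[u.ravel(),v.ravel()].astype(float),d.ravel()).reshape(480,640,3)
E
python3 - <<'E'
from h import *
for n in ('top','side'):
    im,d,i=grab(n); save(im,n+'0.png'); np.savez('/tmp/%s0.npz'%n,im=im,d=d)
    print(n,i)
    for t in ['plaque','stand_edge','stand_landing','stand','jig','jig_seat']:
        print(t,[(round(r['score'],2),np.round(r['at'],3).tolist(),proj(i,r['at']).round().tolist()[0]) for r in nets.landmark_of(n,t)][:4])
print(state()['time'])
E
```

```text
pics
top {'K': array([[582.88549616,   0.        , 315.00769941],
       [  0.        , 582.88549616, 234.51787862],
       [  0.        ,   0.        ,   1.        ]]), 'k1': -0.14708444371920415, 'rvec': array([ 2.15063022, -2.15286583,  0.14740685]), 'tvec': array([0.00716486, 0.50680947, 1.51266686])}
plaque [(0.65, [0.46, 0.302, 0.002], [206.0, 253.0]), (0.61, [0.536, 0.423, 0.007], [163.0, 225.0])]
stand_edge [(0.77, [0.445, -0.012, 0.136], [323.0, 254.0]), (0.6, [0.703, -0.254, -0.001], [409.0, 166.0])]
stand_landing [(0.82, [0.533, -0.023, 0.007], [326.0, 226.0]), (0.43, [0.543, 0.562, -0.0], [115.0, 224.0])]
stand [(0.75, [0.447, -0.007, 0.003], [320.0, 258.0]), (0.34, [0.519, -0.581, -0.001], [527.0, 232.0]), (0.24, [0.462, 0.302, 0.004], [206.0, 253.0])]
jig [(0.9, [0.46, -0.319, 0.0], [435.0, 253.0]), (0.82, [0.209, -0.284, 0.001], [424.0, 347.0]), (0.34, [0.744, 0.233, -0.002], [234.0, 152.0])]
jig_seat [(0.81, [0.206, -0.283, 0.033], [426.0, 348.0]), (0.56, [0.463, -0.316, 0.038], [436.0, 251.0])]
side {'K': array([[608.99981959,   0.        , 312.68080255],
       [  0.        , 608.99981959, 239.95409798],
       [  0.        ,   0.        ,   1.        ]]), 'k1': 0.015097401872985165, 'rvec': array([ 2.35271236, -0.56376736,  0.24213454]), 'tvec': array([-0.46009615,  0.26045365,  1.75027673])}
plaque [(0.88, [0.539, 0.423, 0.005], [263.0, 183.0]), (0.67, [0.455, 0.306, 0.007], [255.0, 211.0])]
stand_edge [(0.89, [0.447, -0.011, 0.129], [294.0, 251.0])]
stand_landing [(0.62, [0.531, -0.021, 0.007], [319.0, 270.0]), (0.33, [0.466, -0.313, 0.0], [347.0, 352.0])]
stand [(0.59, [0.451, -0.007, -0.002], [294.0, 278.0])]
jig [(0.96, [0.211, -0.282, 0.001], [260.0, 380.0]), (0.58, [0.466, -0.315, 0.006], [348.0, 351.0])]
jig_seat [(0.63, [0.208, -0.284, 0.031], [258.0, 375.0])]
0.7
```

View pics/top0.png

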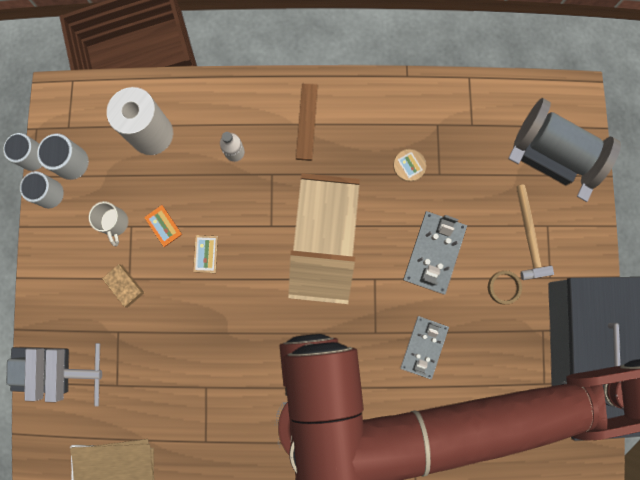

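View pics/side0.png

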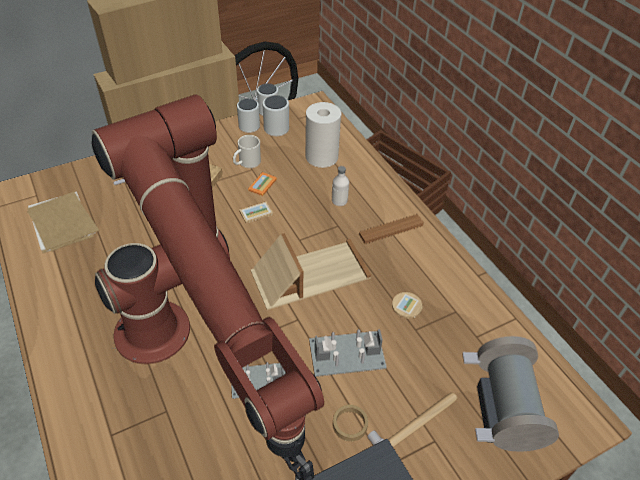

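Run:
```python
from h import *
a=np.load('/tmp/top0.npz')['im']
A=cv2.resize(a[185:300,90:250],None,fx=4,fy=4,interpolation=2); save(A,'c1.png')
B=cv2.resize(a[205:385,370:500],None,fx=3.3,fy=3.3,interpolation=2); save(B,'c2.png')
```

```text
(no output)
```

View pics/c1.png

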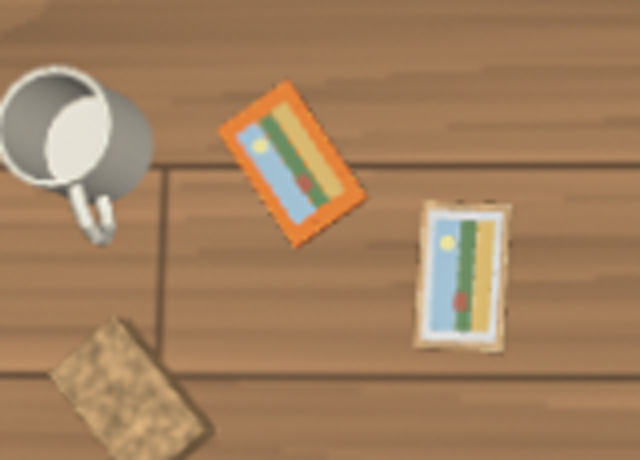

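View pics/c2.png

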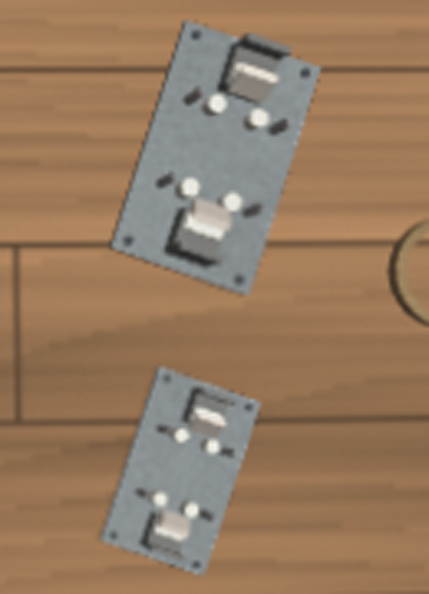

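The top view shows two candidates for the plaque. The orange-bordered one at (163,225) is the look-alike. The wood-bordered rectangle at (206,254) is the plaque. Two jigs are visible: the larger at (435,253) and a smaller one at (425,347). I'll check their sizes next.

Run:
```python
from h import *
z=np.load('/tmp/top0.npz');im,d=z['im'],z['d'];i=cams.camera_info('top')
def quad(crop,uvs,zz,f):
    X=onz(i,[(crop[0]+(u+.5)/f-.5,crop[1]+(v+.5)/f-.5) for u,v in uvs],zz)[:,:2]
    c=X.mean(0); e=[np.linalg.norm(X[k]-X[(k+1)%4]) for k in range(4)]
    v1=(X[1]-X[0]+X[2]-X[3]); v2=(X[3]-X[0]+X[2]-X[1])
    print(c.round(4),np.round(e,4),'ang v1',np.degrees(np.arctan2(v1[1],v1[0])).round(1),'v2',np.degrees(np.arctan2(v2[1],v2[0])).round(1))
quad((90,185),[(424,201),(510,205),(501,352),(415,346)],.01,4)
quad((370,205),[(186,22),(320,67),(246,294),(112,248)],.01,3.3)
quad((370,205),[(160,367),(260,402),(201,574),(103,542)],.01,3.3)
C=cloud(i,d)
# stand
m=(C[...,2]>.122)&(abs(C[...,1])<.15)&(C[...,0]>.35)&(C[...,0]<.6)
m&=(np.mgrid[0:480,0:640][0]<310)
p=C[m];print('lip n',len(p),p.min(0).round(4),p.max(0).round(4))
r=cv2.minAreaRect((p[:,:2]*1000).astype(np.float32));print(r)
m=(C[...,2]>.003)&(C[...,2]<.02)&(abs(C[...,1]+.02)<.12)&(C[...,0]>.46)&(C[...,0]<.7)
p=C[m];r=cv2.minAreaRect((p[:,:2]*1000).astype(np.float32));print('landing',r,np.median(p[:,2]))
# table check
print(C[280:300,430:470].reshape(-1,3).mean(0))
B=cv2.resize(im[170:310,270:380],None,fx=4,fy=4,interpolation=2); save(B,'c3.png')
s=state();print(s['tool_pos'],s['tool_rot'],s['gripper_width'],s['contact_force'])
```

```text
[0.4586 0.3029] [0.059  0.0997 0.0586 0.0985] ang v1 -93.3 v2 177.7
[ 0.4617 -0.3186] [0.1175 0.1986 0.1157 0.1975] ang v1 -108.9 v2 160.4
[ 0.2073 -0.2841] [0.0864 0.1462 0.0834 0.1476] ang v1 -109.1 v2 160.4
lip n 517 [ 0.4203 -0.09    0.1222] [0.4545 0.0666 0.1412]
((434.6810607910156, -11.175300598144531), (157.37118530273438, 26.000709533691406), 84.7992935180664)
landing ((579.47998046875, -19.767410278320312), (239.8436279296875, 238.7616424560547), 89.90591430664062) 0.006592118233445328
[ 0.3605228  -0.35449943  0.01176574]
[ 0.1368806  -0.60981379  0.23134301] [ 0.55205403  0.44185409  0.55204025 -0.44187427] 1.0047330590184897 [ 0.42310415  0.2697805  -0.01197505]
```

View pics/c3.png

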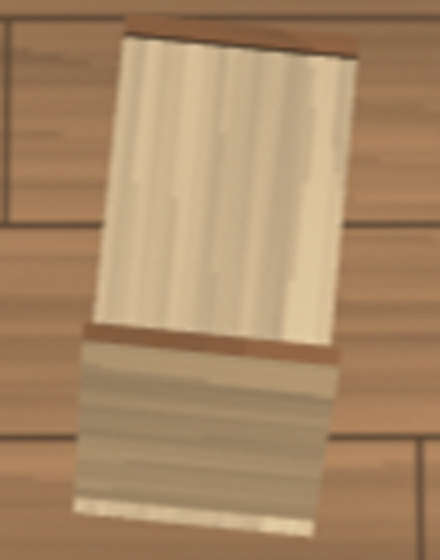

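Run:
```python
from h import *
i=cams.camera_info('top');K,k1,R,t=P(i);print('cam',-R.T@t)
f=4
def w(uvs,z): 
    return onz(i,[(270+(u+.5)/f-.5,170+(v+.5)/f-.5) for u,v in uvs],z)
a=w([(85,324),(340,347),(83,341),(337,364)],.131);print(a.round(4)); d=a[0]-a[1];print(np.degrees(np.arctan2(d[1],d[0])),np.linalg.norm(d), a[:2].mean(0))
b=w([(123,37),(357,59)],.018);c=w([(127,16),(358,40)],.006);print(b.round(4),c.round(4))
e=w([(73,512),(312,536)],.0);print(e.round(4))
th=np.radians(-4.5)
# depth profile along stand's axis
z=np.load('/tmp/top0.npz');C=cloud(i,z['d'])
for u in (315,325):
  for v in range(246,268): print(u,v,C[v,u].round(4),z['im'][v,u])
```

```text
cam [0.29768112 0.00860439 1.56728432]
[[ 0.4534  0.0666  0.131 ]
 [ 0.4389 -0.0913  0.131 ]
 [ 0.4428  0.0678  0.131 ]
 [ 0.4283 -0.0893  0.131 ]]
84.75488357870854 0.15857561829729397 [ 0.44615862 -0.012339    0.131     ]
[[ 0.6619  0.0463  0.018 ]
 [ 0.6466 -0.1129  0.018 ]] [[ 0.6796  0.0439  0.006 ]
 [ 0.6626 -0.1147  0.006 ]]
[[ 0.3409  0.0795  0.    ]
 [ 0.3247 -0.0805  0.    ]]
315 246 [0.4788 0.0067 0.0117] [209 184 146]
315 247 [0.4767 0.0067 0.0061] [209 183 146]
315 248 [0.4743 0.0067 0.0031] [209 184 146]
315 249 [0.4713 0.0067 0.0061] [208 184 146]
315 250 [0.4688 0.0067 0.0046] [209 185 147]
315 251 [0.4656 0.0067 0.0087] [209 184 146]
315 252 [0.463  0.0067 0.0077] [190 162 127]
315 253 [0.4472 0.0068 0.1329] [137 100  70]
315 254 [0.4453 0.0068 0.1278] [131  91  62]
315 255 [0.4425 0.0068 0.1311] [132  92  62]
315 256 [0.4404 0.0068 0.127 ] [132  92  62]
315 257 [0.4376 0.0068 0.1301] [143 108  77]
315 258 [0.4355 0.0068 0.1261] [168 141 107]
315 259 [0.4327 0.0068 0.1289] [172 147 110]
315 260 [0.4307 0.0068 0.1236] [176 149 112]
315 261 [0.4286 0.0068 0.12  ] [175 
[... 643 characters left out ...]
.0203  0.003 ] [185 157 123]
325 254 [ 0.4446 -0.0179  0.1338] [141 102  73]
325 255 [ 0.4427 -0.018   0.128 ] [135  93  63]
325 256 [ 0.4403 -0.018   0.1275] [137  96  66]
325 257 [ 0.4373 -0.0179  0.1331] [136  95  65]
325 258 [ 0.4354 -0.018   0.127 ] [147 110  79]
325 259 [ 0.4329 -0.018   0.1265] [168 142 107]
325 260 [ 0.4306 -0.018   0.1243] [174 147 111]
325 261 [ 0.4279 -0.0179  0.1268] [177 150 114]
325 262 [ 0.4265 -0.0182  0.1147] [175 148 112]
325 263 [ 0.4241 -0.0182  0.1137] [177 149 113]
325 264 [ 0.4215 -0.0181  0.1149] [176 149 112]
325 265 [ 0.4195 -0.0183  0.1081] [175 148 112]
325 266 [ 0.4169 -0.0182  0.1089] [158 134 102]
325 267 [ 0.4145 -0.0182  0.1081] [147 125  94]
```

```bash
cat >> h.py <<'E'
from scipy.spatial.transform import Rotation
def tool():
    s=state(); q=s['tool_rot']; R=Rotation.from_quat([q[1],q[2],q[3],q[0]]).as_matrix()
    print('t',round(s['time'],2),'tcp',np.round(s['tool_pos'],4),'x',R[:,0].round(3),'jaw yaw',np.degrees(np.arctan2(R[1,2],R[0,2])).round(2),'w',round(s['gripper_width'],3),'F',np.round(s['contact_force'],2),'j6',np.round(s['joint_pos'],3))
E
python3 -c "
from h import *
tool()"
```

```text
t 0.7 tcp [ 0.1369 -0.6098  0.2313] x [-0. -0. -1.] jaw yaw -77.35 w 1.005 F [ 0.42  0.27 -0.01] j6 [-1.469  0.053  1.613 -0.     1.476 -0.119]
```

>>> play_rows([
  [-1,[0.04,0.03,0.01],-0.05],
  [-1,[0.075,0.065,0.03],-0.1],
  [-1,[0.11,0.1,0.05],-0.15],
  [-1,[0.145,0.135,0.07],-0.2],
  [-1,[0.18,0.17,0.08],-0.27],
])

```text
time: 1.2
tool_pos: [0.3101, -0.4468, 0.3107]
tool_rot: [-0.488, -0.513, -0.486, 0.513]
contact_force: [0.0, 0.1, -0.4]
gripper_width: 0.996
```

>>> play_rows([
  [-1,[0.035,0.03,0],0],
  [-1,[0.065,0.06,0],0],
  [-1,[0.1,0.09,0],0],
  [-1,[0.14,0.12,0],0],
  [-1,[0.14,0.12,0],0],
])

```text
time: 1.7
tool_pos: [0.4524, -0.3239, 0.3088]
tool_rot: [0.489, 0.511, 0.489, -0.51]
contact_force: [-0.7, 0.5, 0.2]
gripper_width: 1.002
```

Run:
```python
from h import *
tool()
im,d,i=grab('wrist');save(im,'w1.png');np.savez('/tmp/w1.npz',im=im,d=d,**{k:i[k] for k in i})
for t in ['jig','jig_seat']:
    print(t,[(round(r['score'],2),np.round(r['at'],4).tolist(),proj(i,r['at']).round().tolist()[0]) for r in nets.landmark_of('wrist',t)][:4])
K,k1,R,t=P(i);print(K,k1,'cam',-R.T@t,R[2])
```

```text
t 1.7 tcp [ 0.4524 -0.3239  0.3088] x [ 0.002  0.001 -1.   ] jaw yaw -92.42 w 1.002 F [-0.68  0.46  0.18] j6 [-0.756 -0.146  1.677  0.002  1.61   0.857]
jig [(0.81, [0.4639, -0.314, -0.0026], [310.0, 166.0])]
jig_seat [(0.89, [0.2077, -0.2793, 0.0272], [291.0, 386.0]), (0.83, [0.4621, -0.3202, 0.0389], [316.0, 175.0])]
[[424.07668026   0.         319.13323987]
 [  0.         424.07668026 237.98598773]
 [  0.           0.           1.        ]] -0.028686626707153988 cam [ 0.53447281 -0.32737157  0.45161552] [-0.31673929  0.01493651 -0.94839502]
```

View pics/w1.png

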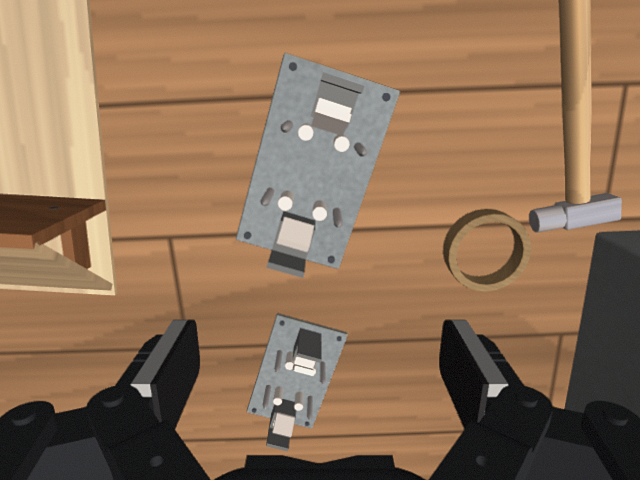

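The wrist view shows the big jig, with base corners at (284,53), (399,91), (338,268) and (237,238) and post tops at (306,132), (342,144), (285,204) and (320,214). The small jig is at (295,370).

Run:
```python
from h import *
z=np.load('/tmp/w1.npz');im=z['im'];i={k:z[k] for k in('K','k1','rvec','tvec')}
for nm,uv,zz in (('base',[(285,53),(399,91),(338,268),(237,238)],.01),('posts',[(306,132),(342,144),(320,213),(285,203)],.04)):
    X=onz(i,uv,zz);c=X.mean(0);print(nm,X.round(4)[:,:2].tolist(),c.round(4),[np.linalg.norm(X[k]-X[(k+1)%4]).round(4) for k in range(4)])
    v=X[0]+X[1]-X[2]-X[3];w=X[0]-X[1]+X[3]-X[2];print(np.degrees(np.arctan2(v[1],v[0])),np.degrees(np.arctan2(w[1],w[0]))-90)
save(cv2.resize(im[40:285,225:410],None,fx=2.4,fy=2.4,interpolation=2),'w1c.png')
# posts via white blobs
g=im.astype(int);m=((g.min(2)>215)).astype(np.uint8);n,_,st,ce=cv2.connectedComponentsWithStats(m)
for k in range(1,n):
    if 30<st[k,4]<1500 and st[k,0]<420: print(st[k],ce[k].round(1),onz(i,[ce[k]],.04)[0].round(4))
```

```text
base [[0.576, -0.2953], [0.5367, -0.4056], [0.3506, -0.3401], [0.3907, -0.2302]] [ 0.4635 -0.3178  0.01  ] [np.float64(0.117), np.float64(0.1973), np.float64(0.1171), np.float64(0.1965)]
-19.366860675106857 -19.835252838716727
posts [[0.5032, -0.3129], [0.4906, -0.3466], [0.4234, -0.3229], [0.4351, -0.2884]] [ 0.4631 -0.3177  0.04  ] [np.float64(0.036), np.float64(0.0713), np.float64(0.0364), np.float64(0.0723)]
-19.608492086085263 -19.620154831551957
[316  98  35  24 469] [333.3 109.6] [ 0.5225 -0.3393  0.04  ]
[299 126  14  14 158] [305.4 132.4] [ 0.5028 -0.3122  0.04  ]
[335 137  14  14 154] [341.4 143.6] [ 0.4909 -0.3461  0.04  ]
[279 197  13  13 136] [284.8 203.1] [ 0.435  -0.2882  0.04  ]
[313 208  13  12 130] [319.1 213.5] [ 0.4229 -0.3219  0.04  ]
[295 357  19  11 124] [304.1 362.1] [ 0.2489 -0.2976  0.04  ]
[286 363   7   7  37] [288.8 365.5] [ 0.245 -0.28   0.04 ]
[295 366  20  10 105] [304.4 370.5] [ 0.2376 -0.2973  0.04  ]
[274 399   8   6  34] [277.1 401.2] [ 0.196  -0.2629  0.04  ]
[295 404   8   6  38] [298.2 406.6] [ 0.1871 -0.2873  0.04  ]
```

View pics/w1c.png

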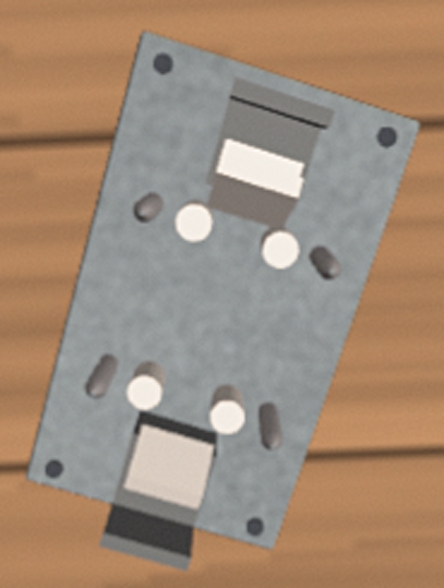

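>>> play_rows([
  [-1,[0,0.05,0],0],
  [-1,[0,0.1,0],0],
  [-1,[0,0.15,0],0],
  [-1,[0,0.2,0],0],
  [-1,[0,0.25,0],0],
])

```text
time: 2.35
tool_pos: [0.4482, -0.0775, 0.3088]
tool_rot: [0.487, 0.513, 0.486, -0.513]
contact_force: [1.5, 0.1, -0.2]
gripper_width: 1.001
```

>>> play_rows([
  [-1,[0,0.05,0],0],
  [-1,[0,0.1,0],0],
  [-1,[0,0.15,0],0],
  [-1,[0,0.2,0],0],
  [-1,[0,0.25,0],0],
])

```text
time: 2.85
tool_pos: [0.449, 0.1728, 0.309]
tool_rot: [0.487, 0.513, 0.486, -0.513]
contact_force: [0.6, 0.5, 0.5]
gripper_width: 0.999
```

Run:
```python
from h import *
tool()
im,d,i=grab('wrist');save(im,'w2.png');np.savez('/tmp/w2.npz',im=im,d=d,**{k:i[k] for k in i})
for t in ['plaque','stand_edge']:
    print(t,[(round(r['score'],2),np.round(r['at'],4).tolist(),proj(i,r['at']).round().tolist()[0]) for r in nets.landmark_of('wrist',t)][:4])
```

```text
t 2.85 tcp [0.449  0.1728 0.309 ] x [ 0.001 -0.    -1.   ] jaw yaw -92.99 w 0.999 F [0.65 0.5  0.53] j6 [ 0.213 -0.335  1.835 -0.     1.641  1.836]
plaque [(0.95, [0.4582, 0.3021, 0.003], [198.0, 175.0]), (0.91, [0.5379, 0.4262, 0.0067], [66.0, 105.0])]
stand_edge [(0.74, [0.4482, -0.0121, 0.1281], [555.0, 196.0])]
```

View pics/w2.png

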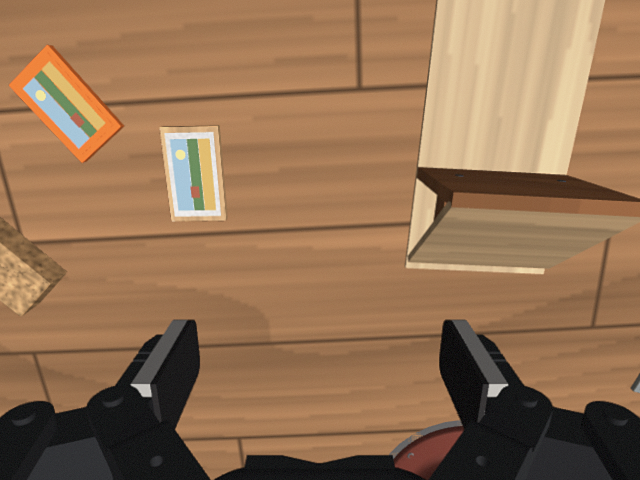

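The wrist view shows the wood-bordered plaque with corners at about (160,127), (218,125), (226,219) and (172,221). The orange look-alike is at (66,105).

Run:
```python
from h import *
z=np.load('/tmp/w2.npz');im=z['im'];i={k:z[k] for k in('K','k1','rvec','tvec')}
save(cv2.resize(im[110:240,145:240],None,fx=4,fy=4,interpolation=2),'w2c.png')
X=onz(i,[(160,127),(218,125),(226,219),(172,221)],.01);print(X.round(4),X.mean(0),[np.linalg.norm(X[k]-X[(k+1)%4]).round(4) for k in range(4)])
v=X[0]+X[1]-X[2]-X[3];w=X[0]-X[1]+X[3]-X[2];print(np.degrees(np.arctan2(v[1],v[0])),np.degrees(np.arctan2(w[1],w[0]))-90)
# stand edge left corner front (418,168)?
print(onz(i,[(418,168),(452,206),(438,196)],.131))
```

```text
[[0.5105 0.3319 0.01  ]
 [0.5091 0.2726 0.01  ]
 [0.4103 0.2763 0.01  ]
 [0.4111 0.3355 0.01  ]] [0.46023198 0.30407731 0.01      ] [np.float64(0.0593), np.float64(0.0989), np.float64(0.0592), np.float64(0.0994)]
-2.072872678948144 -1.0420682592523178
[[0.47585281 0.09672567 0.131     ]
 [0.44482376 0.06951016 0.131     ]
 [0.45336002 0.08076042 0.131     ]]
```

View pics/w2c.png

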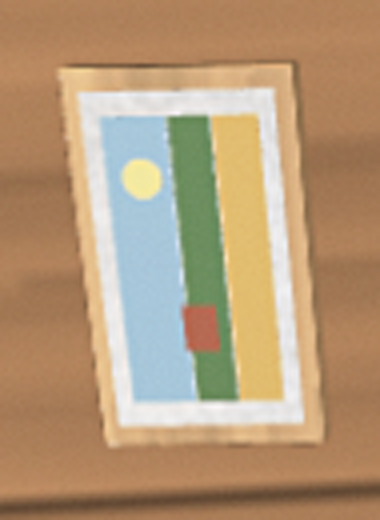

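>>> play_rows([
  [-1,[0.003,0.045,-0.02],0.005],
  [-1,[0.006,0.085,-0.05],0.015],
  [-1,[0.0105,0.12,-0.09],0.015],
  [-1,[0.0105,0.131,-0.135],0.015],
  [-1,[0.0105,0.131,-0.18],0.015],
])

```text
time: 3.5
tool_pos: [0.4607, 0.3026, 0.1274]
tool_rot: [0.491, 0.509, 0.491, -0.508]
contact_force: [0.2, -0.3, 0.2]
gripper_width: 1.001
```

>>> play_rows([
  [-1,[0,0,-0.04],0],
  [-1,[0,0,-0.08],0],
  [-1,[0,0,-0.1],0],
  [-1,[0,0,-0.118],0],
  [-1,[0,0,-0.118],0],
])

```text
time: 4.0
tool_pos: [0.4584, 0.2998, 0.0077]
tool_rot: [-0.49, -0.507, -0.491, 0.512]
contact_force: [-0.9, -0.5, -0.2]
gripper_width: 1.001
```

Run:
```python
from h import *
tool()
im,d,i=grab('wrist');save(im,'w3.png')
```

```text
t 4.0 tcp [0.4584 0.2998 0.0077] x [-0.005 -0.003 -1.   ] jaw yaw -92.17 w 1.001 F [-0.9  -0.46 -0.23] j6 [ 4.440e-01  1.250e-01  1.941e+00 -1.000e-03  1.082e+00  2.053e+00]
```

View pics/w3.png

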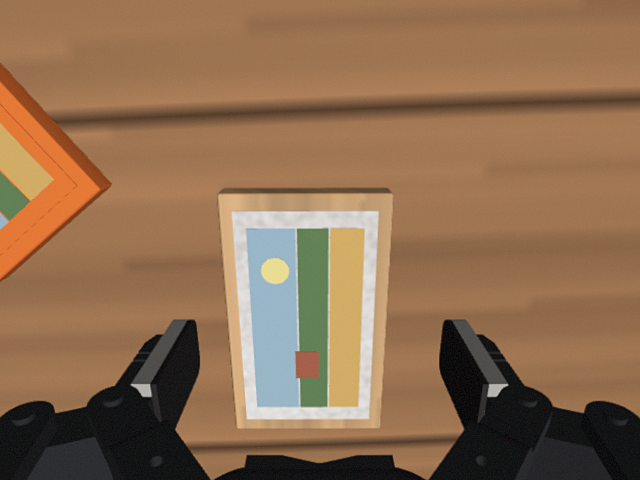

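>>> play_rows([
  [-1,[0.001,0.003,-0.006],0],
  [-1,[0.001,0.003,-0.012],0],
  [-1,[0.001,0.003,-0.012],0],
])

```text
time: 4.35
tool_pos: [0.4606, 0.3061, -0.0013]
tool_rot: [-0.491, -0.509, -0.491, 0.509]
contact_force: [-0.1, -0.5, 0.5]
gripper_width: 1.001
```

>>> play_rows([
  [1,[0,0,0],0],
  [1,[0,0,0],0],
  [1,[0,0,0],0],
  [1,[0,0,0],0],
  [1,[0,0,0],0],
])

```text
time: 4.85
tool_pos: [0.4613, 0.3068, -0.0003]
tool_rot: [0.492, 0.509, 0.491, -0.508]
contact_force: [0.6, 0.2, 5.7]
gripper_width: 0.678
```

Run:
```python
from h import *
tool()
im,d,i=grab('wrist');save(im,'w4.png')
```

```text
t 4.85 tcp [ 4.613e-01  3.068e-01 -3.000e-04] x [ 0.002  0.001 -1.   ] jaw yaw -91.95 w 0.678 F [0.57 0.22 5.74] j6 [0.453 0.147 1.933 0.    1.06  2.057]
```

View pics/w4.png

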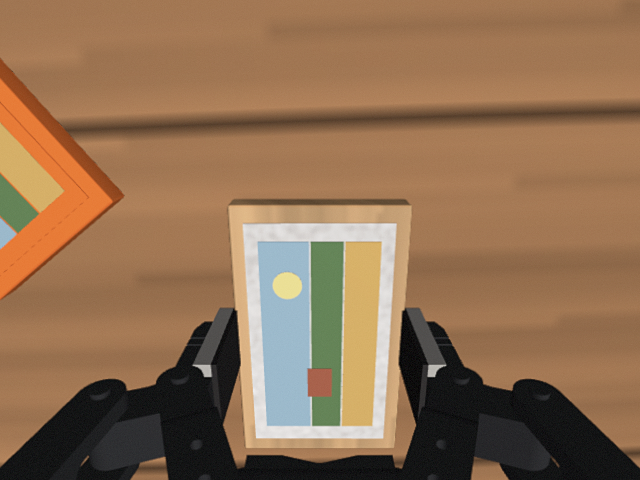

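>>> play_rows([
  [1,[0,0,0.03],0],
  [1,[0,0,0.07],0],
  [1,[0,0,0.115],0],
  [1,[0,0,0.16],0],
  [1,[0,0,0.2],0],
])

```text
time: 5.4
tool_pos: [0.4601, 0.3062, 0.2003]
tool_rot: [0.491, 0.508, 0.491, -0.508]
contact_force: [0.4, 0.2, -0.4]
gripper_width: 0.675
```

>>> play_rows([
  [1,[0,-0.035,0.005],0],
  [1,[0.003,-0.075,0.01],-0.02],
  [1,[0.005,-0.12,0.01],-0.04],
  [1,[0.007,-0.165,0.01],-0.057],
  [1,[0.009,-0.21,0.01],-0.057],
])

```text
time: 5.9
tool_pos: [0.4687, 0.0948, 0.2079]
tool_rot: [-0.477, -0.522, -0.477, 0.522]
contact_force: [0.6, -0.5, -0.1]
gripper_width: 0.672
```

>>> play_rows([
  [1,[0,-0.045,0],0],
  [1,[0,-0.08,0],0],
  [1,[0,-0.1,0],0],
  [1,[0,-0.11,0],0],
  [1,[0,-0.11,0],0],
])

```text
time: 6.4
tool_pos: [0.4692, -0.0143, 0.2081]
tool_rot: [-0.476, -0.523, -0.477, 0.523]
contact_force: [-0.0, 1.5, 0.5]
gripper_width: 0.676
```

Run:
```python
from h import *
tool()
im,d,i=grab('wrist');save(im,'w5.png');np.savez('/tmp/w5.npz',im=im,d=d,**{k:i[k] for k in i})
im,d,i=grab('side');save(cv2.resize(im[120:340,200:420],None,fx=2.7,fy=2.7,interpolation=2),'s5.png')
```

```text
t 6.4 tcp [ 0.4692 -0.0143  0.2081] x [-0.001  0.    -1.   ] jaw yaw -95.33 w 0.676 F [-0.04  1.49  0.51] j6 [-0.189 -0.319  1.989  0.     1.473  1.474]
```

View pics/w5.png

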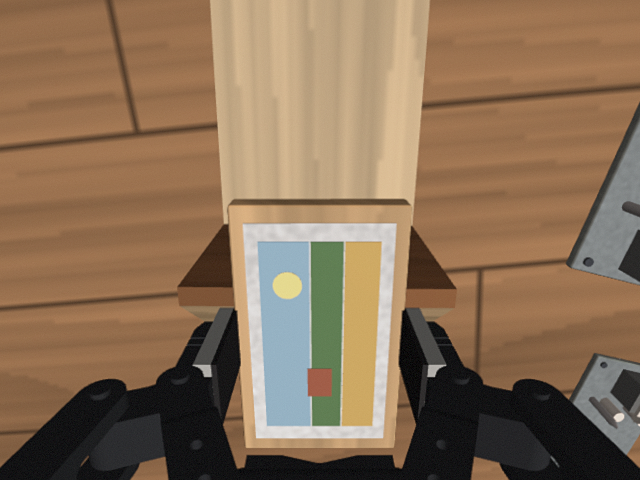

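View pics/s5.png

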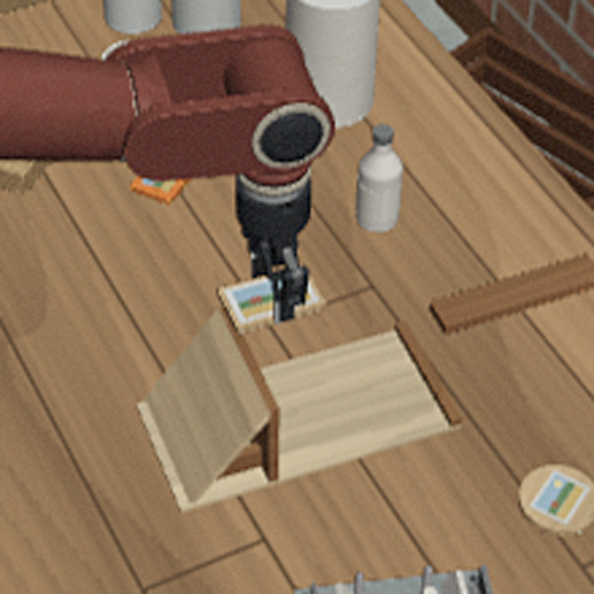

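Run:
```python
from h import *
z=np.load('/tmp/w5.npz');i={k:z[k] for k in('K','k1','rvec','tvec')}
for zz in(.218,.221):
  X=onz(i,[(229,206),(411,206),(396,447),(246,447)],zz);print(X.round(4).tolist(),X.mean(0),[np.linalg.norm(X[k]-X[(k+1)%4]).round(4) for k in range(4)])
E=onz(i,[(178,286),(456,289)],.131);print(E,E.mean(0),np.linalg.norm(E[0]-E[1]))
```

```text
[[0.5203, 0.0105, 0.218], [0.5149, -0.048, 0.218], [0.4161, -0.04, 0.218], [0.4216, 0.0198, 0.218]] [ 0.46820199 -0.01444315  0.218     ] [np.float64(0.0587), np.float64(0.0991), np.float64(0.06), np.float64(0.0991)]
[[0.521, 0.0097, 0.221], [0.5157, -0.0474, 0.221], [0.4192, -0.0396, 0.221], [0.4245, 0.0188, 0.221]] [ 0.47008025 -0.01460831  0.221     ] [np.float64(0.0574), np.float64(0.0968), np.float64(0.0586), np.float64(0.0969)]
[[ 0.45613453  0.06816553  0.131     ]
 [ 0.43971544 -0.089791    0.131     ]] [ 0.44792499 -0.01081274  0.131     ] 0.15880760182267695
```

>>> play_rows([
  [1,[0.002,0.001,-0.02],-0.005],
  [1,[0.003,0.001,-0.04],-0.005],
  [1,[0.003,0.001,-0.047],-0.005],
  [1,[0.003,0.001,-0.047],-0.005],
  [1,[0.003,0.001,-0.047],-0.005],
])

```text
time: 7.0
tool_pos: [0.4728, -0.0122, 0.1623]
tool_rot: [0.476, 0.523, 0.475, -0.523]
contact_force: [-0.4, -0.4, -0.7]
gripper_width: 0.674
```

>>> play_rows([
  [-1,[0,0,0],0],
  [-1,[0,0,0],0],
  [-1,[0,0,0],0],
  [-1,[0,0,0],0],
  [-1,[0,0,0.03],0],
])

```text
time: 7.5
tool_pos: [0.4696, -0.0123, 0.1876]
tool_rot: [-0.473, -0.522, -0.478, 0.525]
contact_force: [1.4, -0.8, -0.5]
gripper_width: 0.998
```

>>> play_rows([
  [-1,[0,0,0.05],0],
  [-1,[0,0,0.1],0],
  [-1,[0,0,0.12],0],
  [-1,[0,0,0.12],0],
])

```text
time: 7.9
tool_pos: [0.4743, -0.0131, 0.3168]
tool_rot: [0.478, 0.525, 0.473, -0.522]
contact_force: [0.1, 0.5, 0.0]
gripper_width: 0.996
```

Run:
```python
from h import *
tool()
im,d,i=grab('wrist');save(im,'w6.png');np.savez('/tmp/w6.npz',im=im,d=d,**{k:i[k] for k in i})
print([(round(r['score'],2),np.round(r['at'],4).tolist()) for r in nets.landmark_of('wrist','plaque')])
im,d,i=grab('side');save(cv2.resize(im[120:340,200:420],None,fx=2.7,fy=2.7,interpolation=2),'s6.png')
```

```text
t 7.9 tcp [ 0.4743 -0.0131  0.3168] x [ 0.009 -0.002 -1.   ] jaw yaw -95.52 w 0.996 F [0.08 0.55 0.04] j6 [-0.185 -0.359  1.841  0.     1.651  1.483]
[(0.97, [0.5235, -0.0162, 0.009])]
```

View pics/w6.png

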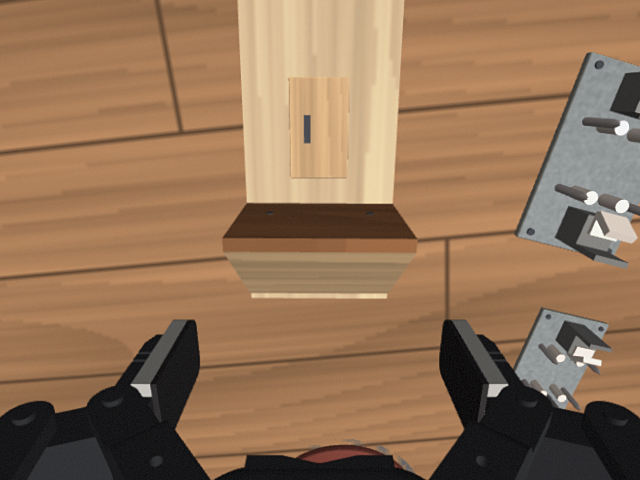

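View pics/s6.png

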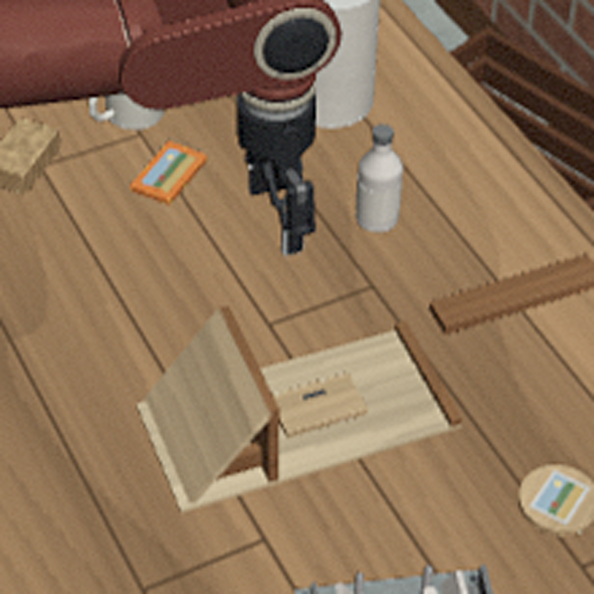

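The flip worked: the plaque lies back side up, with its slot at (307,129) and corners at about (289,77), (349,78), (348,178) and (290,177).

Run:
```python
from h import *
z=np.load('/tmp/w6.npz');im=z['im'];i={k:z[k] for k in('K','k1','rvec','tvec')}
save(cv2.resize(im[60:200,260:380],None,fx=4,fy=4,interpolation=2),'w6c.png')
X=onz(i,[(289,77),(349,78),(348,178),(290,177)],.016);print(X.round(4),X.mean(0),[np.linalg.norm(X[k]-X[(k+1)%4]).round(4) for k in range(4)])
v=X[0]+X[1]-X[2]-X[3];w=X[0]-X[1]+X[3]-X[2];print(np.degrees(np.arctan2(v[1],v[0])),np.degrees(np.arctan2(w[1],w[0]))-90)
```

```text
[[ 0.5795  0.0069  0.016 ]
 [ 0.5729 -0.0518  0.016 ]
 [ 0.474  -0.0434  0.016 ]
 [ 0.4809  0.0174  0.016 ]] [ 0.52681435 -0.01772846  0.016     ] [np.float64(0.0591), np.float64(0.0993), np.float64(0.0611), np.float64(0.0991)]
-5.4795597929572635 -6.423899855008074
```

View pics/w6c.png

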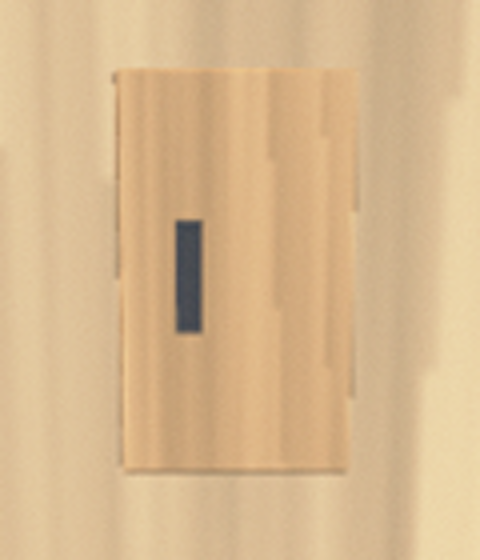

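>>> play_rows([
  [-1,[0.03,-0.002,-0.03],0],
  [-1,[0.054,-0.005,-0.07],0],
  [-1,[0.054,-0.005,-0.12],0],
  [-1,[0.054,-0.005,-0.17],0],
  [-1,[0.054,-0.005,-0.2],0],
])

```text
time: 8.55
tool_pos: [0.5219, -0.0169, 0.104]
tool_rot: [-0.472, -0.521, -0.478, 0.526]
contact_force: [-0.2, 0.1, -1.3]
gripper_width: 1.0
```

>>> play_rows([
  [-1,[0,0,-0.04],0],
  [-1,[0,0,-0.06],0],
  [-1,[0,0,-0.06],0],
  [-1,[0,0,-0.06],0],
])

```text
time: 8.95
tool_pos: [0.5252, -0.0175, 0.0503]
tool_rot: [-0.475, -0.523, -0.476, 0.524]
contact_force: [0.3, 0.4, -0.0]
gripper_width: 0.997
```

Run:
```python
from h import *
tool()
im,d,i=grab('wrist');tool();save(im,'w7.png');np.savez('/tmp/w7.npz',im=im,d=d,**{k:i[k] for k in i})
```

```text
t 8.95 tcp [ 0.5252 -0.0175  0.0503] x [-0.003  0.001 -1.   ] jaw yaw -95.51 w 0.997 F [ 0.34  0.39 -0.04] j6 [-0.175  0.005  1.983  0.     1.157  1.492]
t 9.0 tcp [ 0.5265 -0.0177  0.0519] x [ 0. -0. -1.] jaw yaw -95.51 w 1.005 F [ 0.69 -0.34  1.19] j6 [-0.175  0.004  1.981  0.     1.157  1.492]
```

View pics/w7.png

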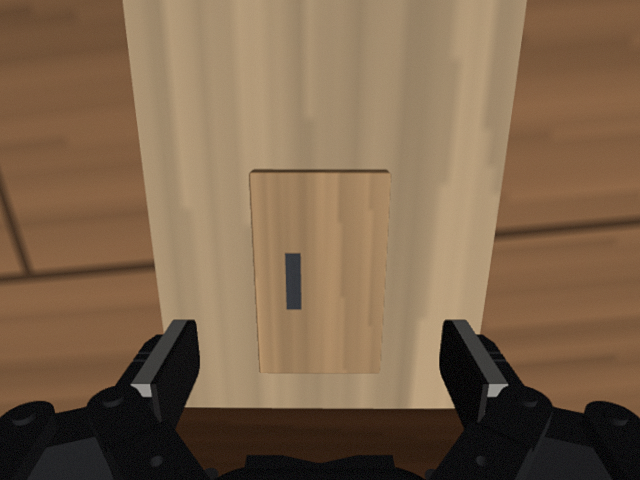

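Run:
```python
from h import *
z=np.load('/tmp/w7.npz');i={k:z[k] for k in('K','k1','rvec','tvec')}
X=onz(i,[(249,173),(391,173),(380,374),(260,373)],.016);print(X.round(4),X.mean(0),[np.linalg.norm(X[k]-X[(k+1)%4]).round(4) for k in range(4)])
v=X[0]+X[1]-X[2]-X[3];w=X[0]-X[1]+X[3]-X[2];print(np.degrees(np.arctan2(v[1],v[0])),np.degrees(np.arctan2(w[1],w[0]))-90)
```

```text
[[ 0.5793  0.0072  0.016 ]
 [ 0.5736 -0.0521  0.016 ]
 [ 0.4741 -0.0426  0.016 ]
 [ 0.4803  0.0166  0.016 ]] [ 0.52683631 -0.01773219  0.016     ] [np.float64(0.0595), np.float64(0.1), np.float64(0.0595), np.float64(0.0994)]
-5.4237632086927965 -5.730347889714537
```

>>> play_rows([
  [-1,[0.0005,0,-0.025],0],
  [-1,[0.0005,0,-0.04],0],
  [-1,[0.0005,0,-0.047],0],
  [-1,[0.0005,0,-0.047],0],
])

```text
time: 9.4
tool_pos: [0.5263, -0.0176, 0.004]
tool_rot: [-0.475, -0.523, -0.476, 0.524]
contact_force: [0.3, -0.1, -0.0]
gripper_width: 1.001
```

>>> play_rows([
  [1,[0,0,0],0],
  [1,[0,0,0],0],
  [1,[0,0,0],0],
  [1,[0,0,0],0],
  [1,[0,0,0],0],
])

```text
time: 9.9
tool_pos: [0.5285, -0.0179, 0.0064]
tool_rot: [0.476, 0.524, 0.475, -0.523]
contact_force: [-0.8, -0.3, 6.1]
gripper_width: 0.677
```

>>> play_rows([
  [1,[0,0,0.03],0],
  [1,[0,0,0.07],0],
  [1,[0,0,0.12],0],
  [1,[0,0,0.16],0],
  [1,[0,0,0.16],0],
])

```text
time: 10.4
tool_pos: [0.5312, -0.0183, 0.1726]
tool_rot: [0.479, 0.526, 0.472, -0.52]
contact_force: [0.5, 0.0, 0.2]
gripper_width: 0.677
```

Run:
```python
from h import *
tool()
im,d,i=grab('wrist');tool();save(im,'w8.png');np.savez('/tmp/w8.npz',im=im,d=d,**{k:i[k] for k in i})
```

```text
t 10.4 tcp [ 0.5312 -0.0183  0.1726] x [ 0.013 -0.002 -1.   ] jaw yaw -95.5 w 0.677 F [0.47 0.03 0.25] j6 [-0.175 -0.138  1.897  0.     1.369  1.492]
t 10.45 tcp [ 0.5293 -0.0181  0.1689] x [ 0.008 -0.001 -1.   ] jaw yaw -95.51 w 0.677 F [0.45 0.17 0.35] j6 [-0.175 -0.136  1.901 -0.     1.368  1.492]
```

View pics/w8.png

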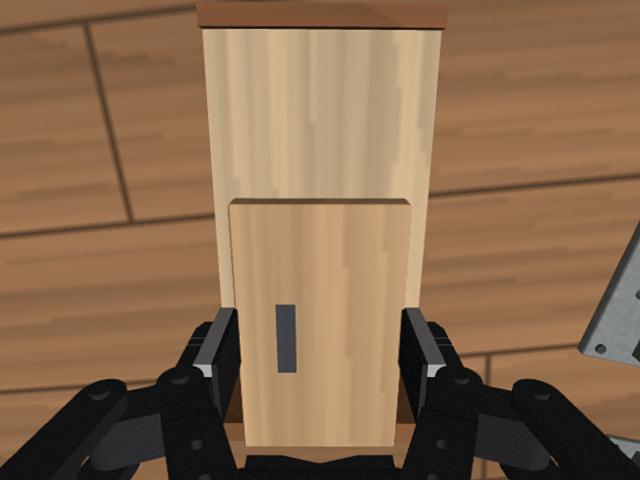

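>>> play_rows([
  [1,[-0.006,-0.03,0.005],-0.04],
  [1,[-0.015,-0.07,0.005],-0.1],
  [1,[-0.025,-0.115,0.005],-0.16],
  [1,[-0.035,-0.16,0.005],-0.22],
  [1,[-0.044,-0.205,0.005],-0.246],
])

```text
time: 10.95
tool_pos: [0.4813, -0.2236, 0.1674]
tool_rot: [-0.406, -0.578, -0.408, 0.579]
contact_force: [0.6, -1.4, -1.5]
gripper_width: 0.675
```

>>> play_rows([
  [1,[-0.009,-0.04,0],0],
  [1,[-0.016,-0.075,0],0],
  [1,[-0.0195,-0.0945,-0.01],0],
  [1,[-0.0195,-0.0945,-0.02],0],
  [1,[-0.0195,-0.0945,-0.02],0],
])

```text
time: 11.45
tool_pos: [0.4617, -0.3155, 0.1457]
tool_rot: [-0.405, -0.578, -0.41, 0.578]
contact_force: [-0.2, 0.7, -0.5]
gripper_width: 0.678
```

Run:
```python
from h import *
tool()
im,d,i=grab('wrist');tool();i=cams.camera_info('wrist');save(im,'w9.png');np.savez('/tmp/w9.npz',im=im,d=d,**{k:i[k] for k in i})
print([(round(r['score'],2),np.round(r['at'],4).tolist()) for r in nets.landmark_of('wrist','plaque')])
```

```text
t 11.45 tcp [ 0.4617 -0.3155  0.1457] x [-0.005  0.005 -1.   ] jaw yaw -109.65 w 0.678 F [-0.16  0.71 -0.5 ] j6 [-7.330e-01 -3.100e-02  1.843e+00  1.000e-03  1.336e+00  1.181e+00]
t 11.5 tcp [ 0.4624 -0.3154  0.147 ] x [-0.004  0.004 -1.   ] jaw yaw -109.59 w 0.672 F [ 0.25  0.57 -0.39] j6 [-0.732 -0.032  1.842  0.     1.336  1.181]
[(0.71, [0.4587, -0.3173, 0.1501])]
```

View pics/w9.png

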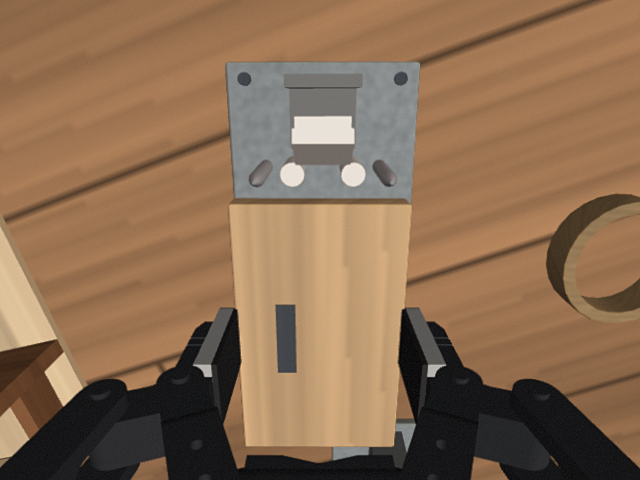

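Run:
```python
from h import *
z=np.load('/tmp/w9.npz');im=z['im'];i={k:z[k] for k in('K','k1','rvec','tvec')}
th=np.radians(-19.6);ex=np.array([np.cos(th),np.sin(th)]);ey=np.array([-ex[1],ex[0]])
g=im.astype(int);m=(g.min(2)>205).astype(np.uint8);n,_,st,ce=cv2.connectedComponentsWithStats(m)
pp=[ce[k] for k in range(1,n) if 150<st[k,4]<700 and 150<ce[k][1]<190];print(pp)
pp=sorted(pp,key=lambda c:c[0]);Pw=onz(i,pp,.04)[:,:2];print(Pw, 'spacing',np.linalg.norm(Pw[0]-Pw[1]))
d=Pw[0]-Pw[1];yw=np.degrees(np.arctan2(d[1],d[0]))-90;print('jig yaw posts',yw)
c=Pw.mean(0)-.036*ex;print('jig centre',c)
B=onz(i,[(227,62.5),(420,62.5)],.01)[:,:2];d=B[0]-B[1];print('base yaw',np.degrees(np.arctan2(d[1],d[0]))-90,'c',B.mean(0)-.1*ex,np.linalg.norm(d))
for zz in (.154,.157):
  X=onz(i,[(230,203),(411,203),(396,446),(246,447)],zz)[:,:2];d=X[0]-X[1]+X[3]-X[2];v=X[0]+X[1]-X[2]-X[3]
  print(X.mean(0),np.degrees(np.arctan2(v[1],v[0])),np.degrees(np.arctan2(d[1],d[0]))-90,[np.linalg.norm(X[k]-X[(k+1)%4]).round(4) for k in range(4)])
  e=X.mean(0)-c;print('offset plaque-jig in jig axes',e@ex,e@ey)
```

```text
[array([352.9213198 , 174.28426396]), array([291.54639175, 174.43556701])]
[[ 0.50340587 -0.31196638]
 [ 0.49136967 -0.34620388]] spacing 0.036291545868924587
jig yaw posts -19.36913473410489
jig centre [ 0.4634737  -0.31700888]
base yaw -19.54645350583658 c [ 0.46298295 -0.31753865] 0.11835035115513438
[ 0.46015403 -0.31492058] -19.38110781695554 -19.186683711315524 [np.float64(0.0594), np.float64(0.1019), np.float64(0.0614), np.float64(0.1026)]
offset plaque-jig in jig axes -0.003827850872658702 0.0008537069963626054
[ 0.46193495 -0.31554938] -19.381107816955566 -19.186683711315496 [np.float64(0.0581), np.float64(0.0997), np.float64(0.06), np.float64(0.1003)]
offset plaque-jig in jig axes -0.00193917980200174 0.0008587494260128111
```

>>> play_rows([
  [1,[0.0015,-0.0018,-0.01],0],
  [1,[0.0015,-0.0018,-0.03],0],
  [1,[0.0015,-0.0018,-0.05],0],
  [1,[0.0015,-0.0018,-0.065],0],
  [1,[0.0015,-0.0018,-0.072],0],
])

```text
time: 12.05
tool_pos: [0.4644, -0.3177, 0.0756]
tool_rot: [-0.407, -0.577, -0.409, 0.578]
contact_force: [0.6, 0.3, -0.0]
gripper_width: 0.674
```

>>> play_rows([
  [1,[0,0,0],0],
  [1,[0,0,-0.002],0],
  [1,[0,0,-0.004],0],
  [1,[0,0,-0.006],0],
  [1,[0,0,-0.008],0],
])

```text
time: 12.55
tool_pos: [0.4653, -0.3193, 0.0701]
tool_rot: [0.408, 0.578, 0.407, -0.578]
contact_force: [-0.6, 0.2, 0.3]
gripper_width: 0.673
```

Run:
```python
from h import *
tool()
im,d,i=grab('wrist');tool();save(im,'w10.png')
im,d,i=grab('side');save(cv2.resize(im[270:420,260:440],None,fx=4,fy=4,interpolation=2),'s10.png')
```

```text
t 12.55 tcp [ 0.4653 -0.3193  0.0701] x [ 0.001 -0.001 -1.   ] jaw yaw -109.61 w 0.673 F [-0.64  0.2   0.27] j6 [-0.733  0.065  1.884  0.     1.192  1.18 ]
t 12.6 tcp [ 0.4649 -0.319   0.0696] x [-0. -0. -1.] jaw yaw -109.61 w 0.677 F [-0.69  0.68 -0.45] j6 [-0.733  0.065  1.885 -0.     1.192  1.18 ]
```

View pics/w10.png

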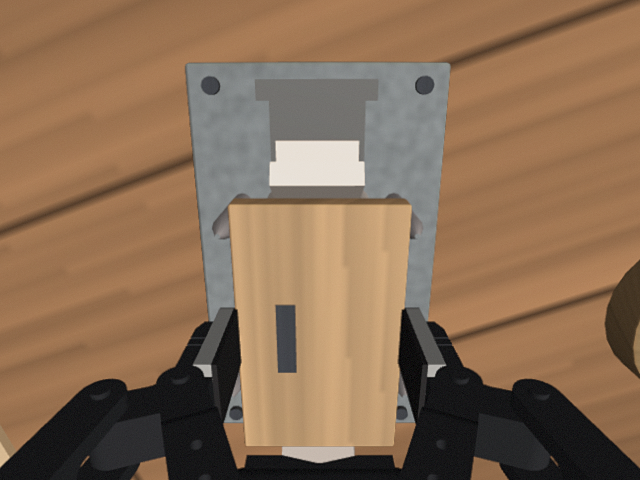

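View pics/s10.png

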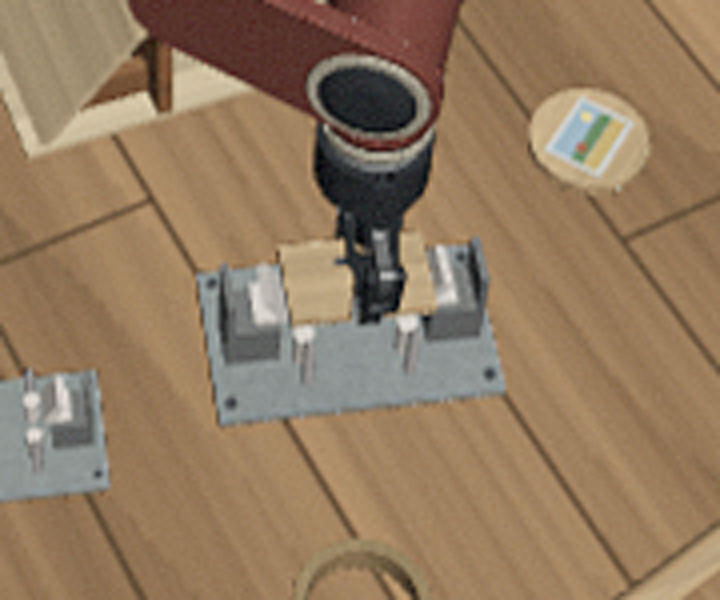

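Run:
```python
from h import *
i=cams.camera_info('wrist')
th=np.radians(-19.6);ex=np.array([np.cos(th),np.sin(th)]);ey=np.array([-ex[1],ex[0]])
B=onz(i,[(187,64.5),(449.5,64.5)],.01)[:,:2];d=B[0]-B[1];print('yaw',np.degrees(np.arctan2(d[1],d[0]))-90,np.linalg.norm(d));c=B.mean(0)-.1*ex;print('jig',c)
C=onz(i,[(269.5,186),(365,186)],.0525)[:,:2];print('nose w',np.linalg.norm(C[0]-C[1]),(C.mean(0)-.045*ex))
for zz in(.079,.0805):
  X=onz(i,[(230,203),(411,203),(396,446),(246,447)],zz)[:,:2];print([np.linalg.norm(X[k]-X[(k+1)%4]).round(4) for k in range(4)],X.mean(0));e=X.mean(0)-c;print(e@ex,e@ey)
tool()
```

```text
yaw -19.572904737087953 0.11692074724269554
jig [ 0.46117128 -0.31676591]
nose w 0.03649150936960125 [ 0.46947777 -0.31945684]
[np.float64(0.0585), np.float64(0.0999), np.float64(0.0602), np.float64(0.1005)] [ 0.46411692 -0.31898704]
0.003520039737949075 -0.0011043095690789618
[np.float64(0.0578), np.float64(0.0988), np.float64(0.0595), np.float64(0.0993)] [ 0.4649989  -0.31929485]
0.004454171176944326 -0.0010984306636755141
t 12.65 tcp [ 0.4649 -0.319   0.0696] x [-0.  0. -1.] jaw yaw -109.61 w 0.675 F [-0.64 -0.63 -0.49] j6 [-0.733  0.065  1.885 -0.     1.192  1.18 ]
```

>>> play_rows([
  [1,[-0.0012,0.0015,0],0],
  [1,[-0.0012,0.0015,-0.002],0],
  [1,[-0.0012,0.0015,-0.004],0],
  [1,[-0.0012,0.0015,-0.006],0],
  [1,[-0.0012,0.0015,-0.008],0],
])

```text
time: 13.15
tool_pos: [0.4649, -0.3184, 0.0633]
tool_rot: [0.409, 0.578, 0.407, -0.578]
contact_force: [-1.0, 0.6, 7.2]
gripper_width: 0.679
```

Run:
```python
from h import *
im,d,i=grab('wrist');tool();save(im,'w11.png')
```

```text
t 13.2 tcp [ 0.4648 -0.3184  0.063 ] x [ 0.002 -0.002 -1.   ] jaw yaw -109.61 w 0.675 F [-0.54  0.45  5.83] j6 [-0.733  0.071  1.891  0.     1.177  1.18 ]
```

View pics/w11.png

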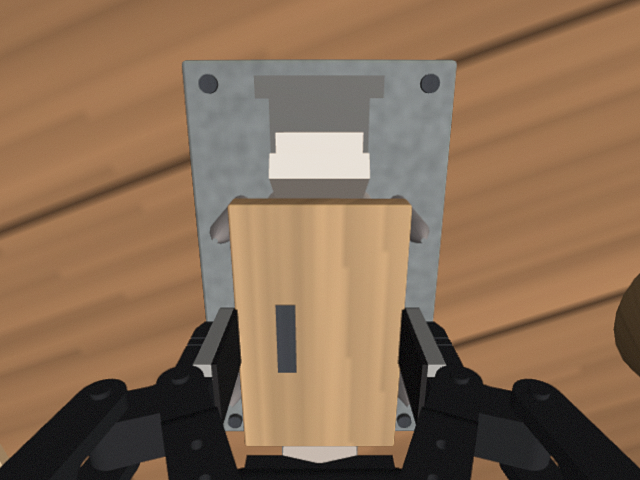

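>>> play_rows([
  [1,[0,0,-0.003],0],
  [1,[0,0,-0.006],0],
  [1,[0,0,-0.009],0],
  [1,[0,0,-0.012],0],
  [1,[0,0,-0.012],0],
])

```text
time: 13.7
tool_pos: [0.4638, -0.3179, 0.0497]
tool_rot: [-0.408, -0.578, -0.407, 0.578]
contact_force: [0.6, -1.8, 2.7]
gripper_width: 0.678
```

Run:
```python
from h import *
im,d,i=grab('wrist');tool();save(im,'w12.png')
im,d,i=grab('side');save(cv2.resize(im[270:420,260:440],None,fx=4,fy=4,interpolation=2),'s12.png')
```

```text
t 13.75 tcp [ 0.4638 -0.3178  0.0497] x [-0.    -0.001 -1.   ] jaw yaw -109.6 w 0.674 F [-0.59 -1.93  2.67] j6 [-7.330e-01  8.900e-02  1.897e+00 -1.000e-03  1.155e+00  1.180e+00]
```

View pics/w12.png

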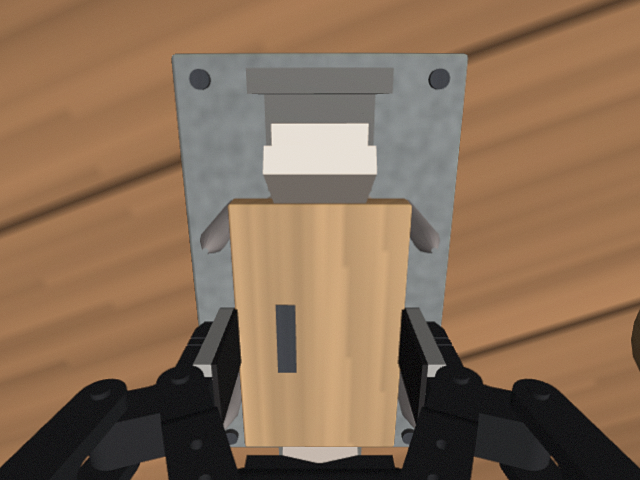

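View pics/s12.png

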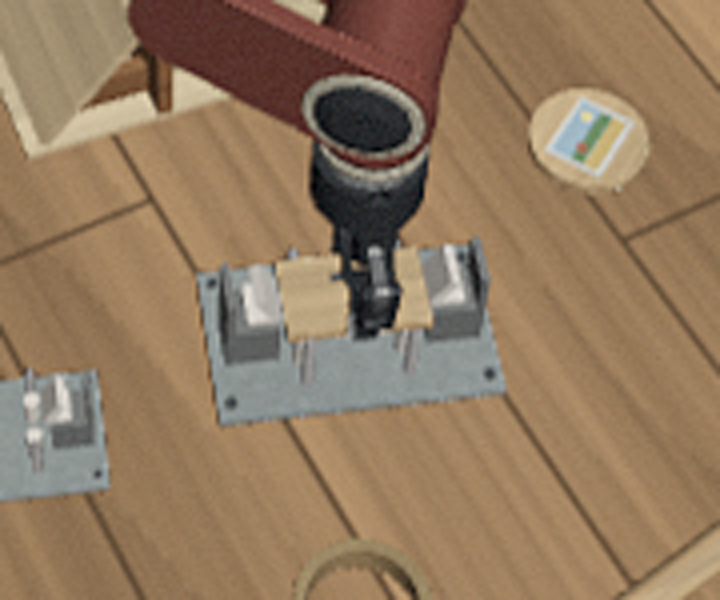

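Plaque is down between the pins, on past the noses. I'll keep pressing.

>>> play_rows([
  [1,[0,0,-0.003],0],
  [1,[0,0,-0.006],0],
  [1,[0,0,-0.009],0],
  [1,[0,0,-0.011],0],
  [1,[0,0,-0.011],0],
])

```text
time: 14.3
tool_pos: [0.4636, -0.3171, 0.0404]
tool_rot: [-0.407, -0.578, -0.409, 0.578]
contact_force: [-6.0, 5.2, 15.6]
gripper_width: 0.672
```

Run:
```python
from h import *
im,d,i=grab('wrist');tool();save(im,'w13.png')
```

```text
t 14.35 tcp [ 0.4636 -0.3171  0.0403] x [-0.002  0.002 -1.   ] jaw yaw -109.6 w 0.674 F [-5.97  6.08 15.53] j6 [-0.732  0.103  1.9   -0.     1.141  1.18 ]
```

View pics/w13.png

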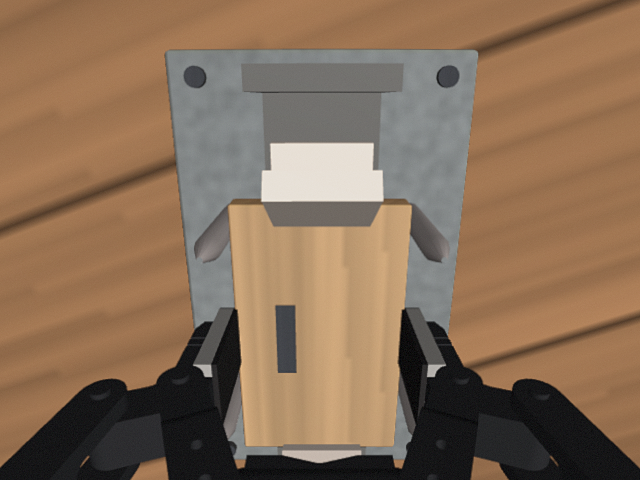

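>>> play_rows([
  [1,[0,0,-0.001],0],
  [1,[0,0,-0.002],0],
  [1,[0,0,-0.002],0],
])

```text
time: 14.65
tool_pos: [0.4636, -0.3171, 0.0403]
tool_rot: [-0.406, -0.577, -0.409, 0.578]
contact_force: [-10.4, 10.0, 26.8]
gripper_width: 0.676
```

Run:
```python
from h import *
im,d,i=grab('side');tool();save(cv2.resize(im[270:420,260:440],None,fx=4,fy=4,interpolation=2),'s14.png')
im,d,i=grab('wrist');save(im[380:],'w14.png')
```

```text
t 14.7 tcp [ 0.4636 -0.3171  0.0403] x [-0.003  0.002 -1.   ] jaw yaw -109.58 w 0.676 F [-11.69   8.78  25.81] j6 [-0.732  0.103  1.9   -0.     1.142  1.18 ]
```

View pics/s14.png

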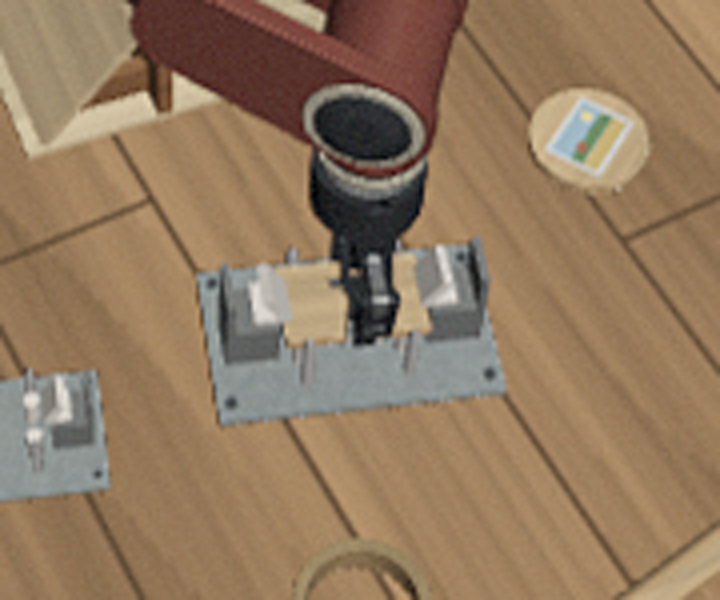

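View pics/w14.png

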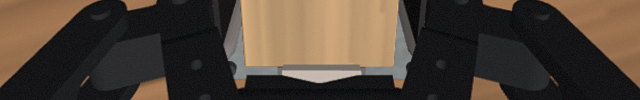

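Firmly on the posts, with the force rising and no further travel. I'll relieve the load, release and lift.

>>> play_rows([
  [1,[0,0,0.002],0],
  [-1,[0,0,0.002],0],
  [-1,[0,0,0.002],0],
  [-1,[0,0,0.002],0],
  [-1,[0,0,0.002],0],
])

```text
time: 15.25
tool_pos: [0.4634, -0.3171, 0.0378]
tool_rot: [-0.407, -0.578, -0.408, 0.578]
contact_force: [-0.0, 0.7, 0.6]
gripper_width: 0.998
```

>>> play_rows([
  [-1,[0,0,0.02],0],
  [-1,[0,0,0.06],0],
  [-1,[0,0,0.11],0],
  [-1,[0,0,0.16],0],
  [-1,[0,0,0.2],0],
])

```text
time: 15.75
tool_pos: [0.4641, -0.3177, 0.2417]
tool_rot: [0.408, 0.578, 0.407, -0.578]
contact_force: [-0.3, -0.7, 0.2]
gripper_width: 1.0
```

>>> play_rows([
  [-1,[0,0,0],0],
  [-1,[0,0,0],0],
  [-1,[0,0,0],0],
])

```text
time: 16.05
tool_pos: [0.4631, -0.3169, 0.2365]
tool_rot: [-0.406, -0.578, -0.409, 0.578]
contact_force: [0.6, 0.6, -0.0]
gripper_width: 1.0
```

Run:
```python
from h import *
tool()
im,d,i=grab('wrist');tool();i=cams.camera_info('wrist');save(im,'w15.png');np.savez('/tmp/w15.npz',im=im,d=d,**{k:i[k] for k in i})
save(cv2.resize(im[80:330,220:430],None,fx=2.4,fy=2.4,interpolation=2),'w15c.png')
im,d,i=grab('side');save(cv2.resize(im[290:420,270:430],None,fx=4.5,fy=4.5,interpolation=2),'s15.png')
im,d,i=grab('top');save(im,'t15.png');np.savez('/tmp/t15.npz',im=im,d=d)
```

```text
t 16.05 tcp [ 0.4631 -0.3169  0.2365] x [-0.003  0.002 -1.   ] jaw yaw -109.61 w 1.0 F [ 0.6   0.63 -0.01] j6 [-0.733 -0.1    1.755  0.     1.491  1.18 ]
t 16.1 tcp [ 0.4629 -0.3167  0.236 ] x [-0.003  0.003 -1.   ] jaw yaw -109.61 w 0.999 F [-0.29  0.46 -0.44] j6 [-0.733 -0.1    1.755  0.     1.491  1.18 ]
```

View pics/w15.png

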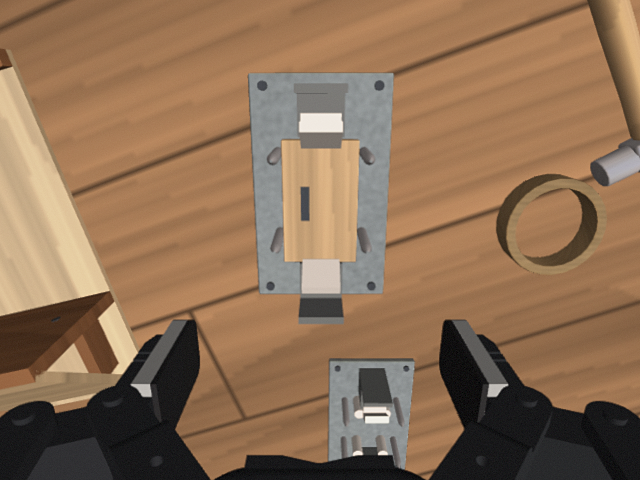

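View pics/s15.png

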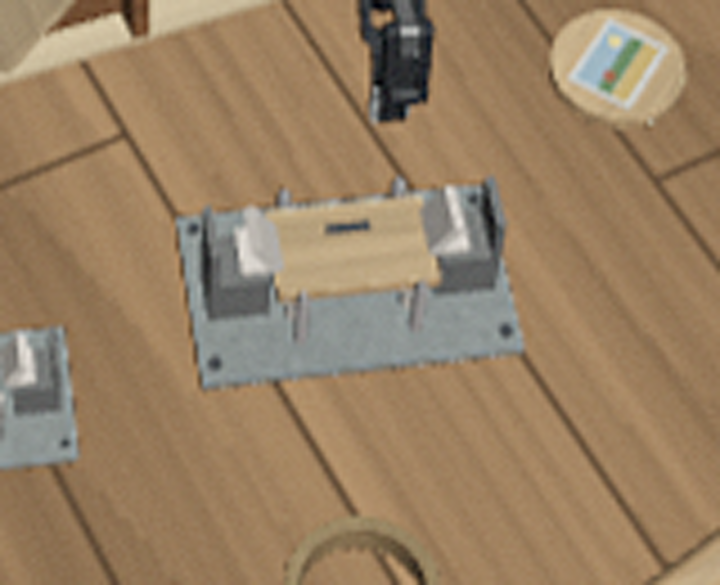

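View pics/t15.png

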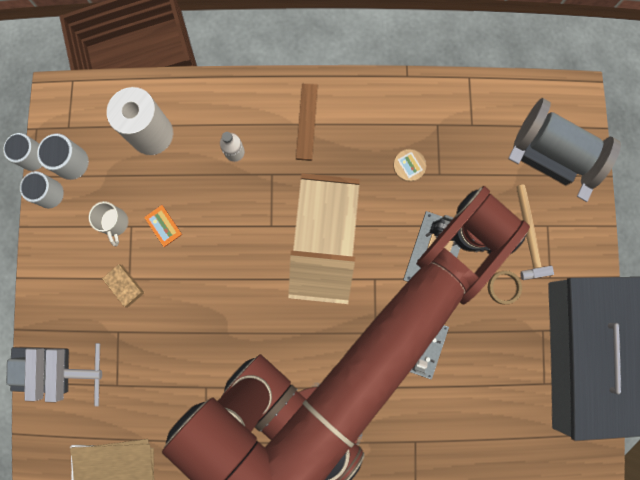

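Run:
```python
from h import *
z=np.load('/tmp/w15.npz');i={k:z[k] for k in('K','k1','rvec','tvec')};C=cloud(i,z['d'])
th=np.radians(-19.6);ex=np.array([np.cos(th),np.sin(th)]);ey=np.array([-ex[1],ex[0]])
q=C[...,:2]-np.array([.4632,-.3174]);a=q@ex;b=q@ey
for lo in np.arange(-.06,.066,.008):
    m=(a>lo)&(a<lo+.008)&(abs(b)<.012)&(C[...,2]<.1)
    m2=(a>lo)&(a<lo+.008)&(abs(abs(b)-.024)<.004)&(C[...,2]<.1)
    print(lo.round(3),'mid',np.median(C[m][:,2]).round(4),'edge',np.median(C[m2][:,2]).round(4))
# nose edge: predicted pixels when sprung in vs out 5mm
c=np.array([.4632,-.3174])
for s in(1,-1):
  for x in(.045,.050):
    p=[[*(c+ex*s*x+ey*y),.0525] for y in(-.015,.015)];print('nose',s,x,proj(i,p).round(1).tolist())
```

```text
-0.06 mid 0.0754 edge nan
-0.052 mid 0.0612 edge 0.0494
-0.044 mid 0.0494 edge 0.0496
-0.036 mid 0.0495 edge 0.0494
-0.028 mid 0.0495 edge 0.0495
-0.02 mid 0.0496 edge 0.0494
-0.012 mid 0.0496 edge 0.0494
-0.004 mid 0.0495 edge 0.0495
0.004 mid 0.0495 edge 0.0497
0.012 mid 0.0497 edge 0.0498
0.02 mid 0.0498 edge 0.0497
0.028 mid 0.0498 edge 0.0498
0.036 mid 0.0497 edge 0.0497
0.044 mid 0.0646 edge 0.0421
0.052 mid 0.0785 edge 0.0095
0.06 mid 0.0766 edge 0.0096
nose 1 0.045 [[340.7, 145.8], [301.1, 145.8]]
nose 1 0.05 [[340.8, 139.1], [301.0, 139.1]]
nose -1 0.045 [[338.9, 256.7], [302.5, 256.7]]
nose -1 0.05 [[338.8, 262.4], [302.6, 262.3]]
  return _methods._mean(a, axis=axis, dtype=dtype,
  ret = ret.dtype.type(ret / rcount)
```

View pics/w15c.png

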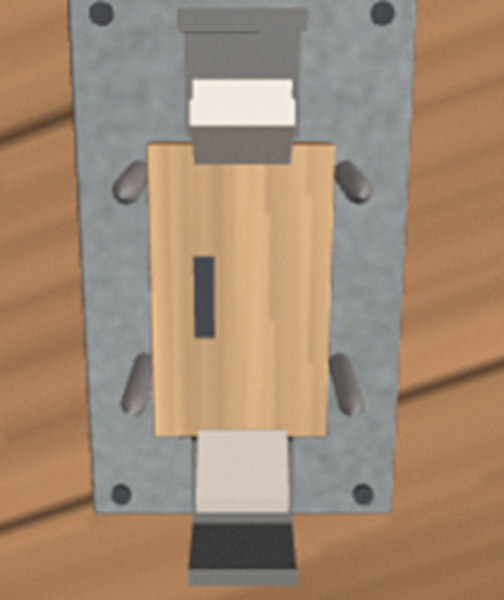

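Run:
```python
from h import *
z=np.load('/tmp/w15.npz');i={k:z[k] for k in('K','k1','rvec','tvec')};im=z['im']
th=np.radians(-19.6);ex=np.array([np.cos(th),np.sin(th)]);ey=np.array([-ex[1],ex[0]]);c=np.array([.4632,-.3174])
f=lambda uv,zz:[(round(float((p[:2]-c)@ex)*1000,1),round(float((p[:2]-c)@ey)*1000,1)) for p in onz(i,uv,zz)]
w=lambda u,v:(220+(u+.5)/2.4-.5,80+(v+.5)/2.4-.5)
print('plaque corners',f([w(148,143),w(335,143),w(327,436),w(155,436)],.05))
print('noses a,b',f([w(193,163),w(291,163)],.0525),f([w(197,430),w(289,430)],.0525))
print('bolts/base',f([w(101,13),w(383,13),w(363,494),w(121,494)],.01), f([(249,72.5),(394,72.5),(382.5,294),(260,294)],.01))
save(cv2.resize(im[245:300,280:365],None,fx=9,fy=9,interpolation=2),'w15d.png')
```

```text
plaque corners [(49.6, 30.0), (49.6, -29.1), (-50.1, -29.4), (-50.2, 30.4)]
noses a,b [(43.6, 15.8), (43.7, -15.2)] [(-46.9, 15.6), (-46.9, -16.0)]
bolts/base [(89.3, 48.5), (89.4, -47.9), (-91.1, -48.1), (-91.2, 48.2)] [(99.1, 58.6), (99.1, -59.4), (-100.0, -59.6), (-100.2, 58.3)]
```

View pics/w15d.png

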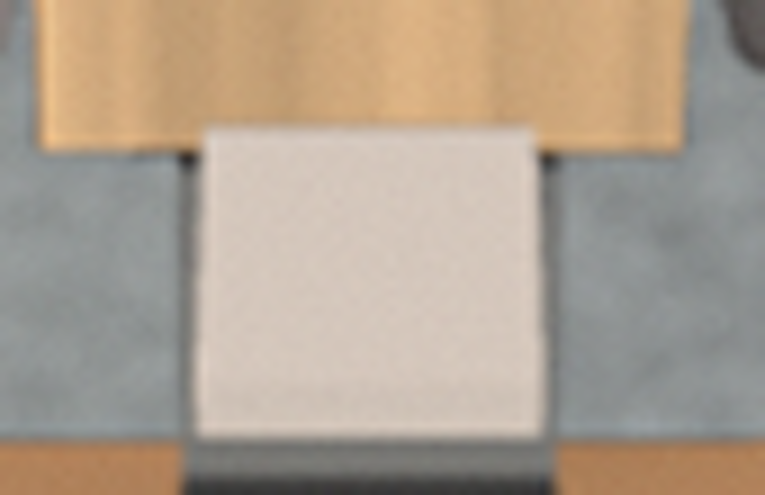

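```bash
python3 -c "
from h import *
tool(); print(workorder.job_done())"
```

```text
t 16.2 tcp [ 0.463  -0.3168  0.2362] x [-0.003  0.003 -1.   ] jaw yaw -109.61 w 0.999 F [ 0.11  0.26 -0.2 ] j6 [-0.733 -0.1    1.755 -0.     1.491  1.18 ]
the job is handed in; nothing more can be done
None
```

The plaque is in the full-size jig with its picture facing down, and I handed the job in at about 16.2 s. I gripped it by its long sides and dropped it level over the stand's high edge, with about 25 mm overlapping and about 30 mm of height. It flipped onto the landing board with the bare back and slot facing up. I then laid it in the jig, pressed it down between the pins until it stopped on the posts (about 26 N), let go and lifted clear.

**Last checks:**
- **Seating:** depth readings put the plaque's top at 49.4–49.8 mm from end to end, so it is level and home (nominal 50 mm).
- **Catches:** the noses measure 90.5 mm apart (90 mm when fully sprung in), and both lie over the plaque's ends. Taken singly, each nose reads about 1.6 mm toward the jig's -x end. I put that down to calibration or my estimate of the jig's centre, since the base also reads about 0.5–0.9 mm off the same way.
- **Bystanders:** by eye in the last top and wrist pictures, the bystanders and the orange look-alike are where they started. The arm partly covers the jigs in the top view.
- **Robot:** the gripper is open and touching nothing.

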